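Stop and lock the shipment's temperature logger

TASK

Stop the temperature logger that came with the shipment: on the long narrow logger, press the bar-shaped key fully down with the fingertips, hold it down for at least two seconds and let it come back up, then push the little lock slide all the way along its slot towards the round key. Touch it lightly and leave the logger lying in its place: do not pick it up or shove it about. Do not press its round key, and leave the other two loggers and everything else on the bench alone.

Things in the scene. Friction and masses are not known exactly. Their poses are not given: they have to be found in the camera images.
- long_logger: The logger to stop: the long narrow case (180 x 66 mm, 30 mm high, white plastic, lying loose, about 0.35 kg). Origin at the centre of its underside; its x axis runs along the length, z up. On the flat top, all on the centre line: bar-shaped stop key at x = -60 mm, a flush dark screen at x = -26 mm, round mark key at x = +10 mm, lock slide at x = +54 to +70 mm. Closed fingers fit beside everything.
- stop_key_top (a point): Centre of the top face of the long logger's bar-shaped stop key: a grey rectangular key 14 mm along the case by 30 mm across it, its top 8 mm above the case (38 mm above the table) when up. Moves with the key.
- stop_key (a joint): Stop key of the long logger: 0 m = up, 0.005 = fully down, at its hard stop. A spring pushes it back up: 1.5 N starts it, 4 N takes it fully down.
- mark_key (a joint): Round key (20 mm diameter, top 8 mm above the case) of the long logger: joint value 0 m = up (8 mm proud of the case), 0.005 = fully down; leave it alone.
- lock_slide_top (a point): Centre of the top of the long logger's lock slide: a small upright grey tab, 10 mm along the case, 24 mm across it, standing 12.5 mm above the case (top 42.5 mm above the table), in a dark slot near the end away from the stop key. Moves with the slide.
- lock_slide (a joint): Lock slide: 0 m = unlocked, at the outer end of its slot (tab centre at x = +70 mm of the case); 0.016 = locked, at the inner end, nearer the round key (tab centre at x = +54 mm). It moves in the case's -x direction, drags with about 0.5 N and stays where it is left. Starts within 3 mm of unlocked.
- square_logger: Another logger, to be left alone: square case 100 x 100 mm, 30 mm high, same white plastic, with a bar key and a round key. Origin at the centre of its underside.
- round_logger: Another logger, to be left alone: round case 116 mm across, 30 mm high, same white plastic, with a bar key and a round key. Origin at the centre of its underside.
- square_bar_key (a joint): Bar key of the square logger: joint value 0 m = up (8 mm proud of the case), 0.005 = fully down; leave it alone.
- square_round_key (a joint): Round key of the square logger: joint value 0 m = up (8 mm proud of the case), 0.005 = fully down; leave it alone.
- round_bar_key (a joint): Bar key of the round logger: joint value 0 m = up (8 mm proud of the case), 0.005 = fully down; leave it alone.
- round_round_key (a joint): Round key of the round logger: joint value 0 m = up (8 mm proud of the case), 0.005 = fully down; leave it alone.
- marker: Marker pen lying on the table, 135 mm long, 14 mm thick, white with a black cap, between two of the loggers. Bystander, loose. Origin at its underside, about the middle.
- cutter: Safety cutter lying on the table, about 140 mm long, 22 mm wide, 16 mm high, black with a steel end, between two of the loggers. Bystander, loose. Origin at its underside, about the middle.
- tape_roll: Clear roll of packing tape lying flat near the robot, 90 mm across, 48 mm high. Bystander, loose. Origin at its underside, about the middle.
- bottle: Amber bottle with white cap, 60 mm across, 120 mm high, standing beyond the loggers. Bystander, loose. Origin at its underside, about the middle.
- freezer_box: Closed blue freezer box with a brown lid, 92 x 92 mm, 54 mm high, beyond the loggers. Bystander, loose. Origin at its underside, about the middle.
Things that resemble listed ones, but are neither listed nor needed, are in the scene too. What is shaped like the long_logger but pink or turquoise is not meant.

How it is judged:
By the outcome, as a careful person would: the job done as asked, in the order asked, and still so for the second after the job is handed in, with the robot touching nothing.
It also fails if it takes over 48 s, if anything falls off the work surface, if the arm or the gripper's body presses on something with over 40 N, if the wrist force passes 120 N, or if a joint passes its speed limit or range.

ROBOT

A 6-joint arm with a two-finger parallel gripper is mounted at the origin on the work surface. World frame = base frame: x ahead of the robot, y to its left, z up, the work surface at z = 0. Lengths are in m, angles in degrees, forces in N, time in s.
With the tool pointing down it reaches from about 0.375 to 0.9 m from the base axis. Payload 3.1 kg.
Tool frame: the origin (TCP) lies at the very end of the fingers, on their centre line; the grasp point (between the pads) lies 19 mm behind it; z points along the fingers, y is the line along which they close (so a half turn about z gives the same grasp; the last joint's range is limited). The gripper opens to 87 mm and grips with 3 to 60 N. Pads are 19 mm wide; open, the fingers measure 117 mm over their backs; the gripper's body (75 mm by 190 mm) begins 51 mm behind the grasp point.
Start: joints at [63.283, 30.224, 82.088, -0, 67.689, -10.227], TCP at [0.177, 0.599, 0.223] pointing down, gripper open.
Joint ranges: [-176.69, 176.69], [-43.24, 126.21], [12.49, 139.97], [-82, 262], [0, 151.66], [-163.58, 163.58]. Speed limits (degrees/s): [159.86, 159.86, 180, 180, 180, 180].

INTERFACE

Orientations are given as a 3x3 rotation matrix whose columns are the frame's x, y, z axes.
In Python, from rig import bot gives the robot as it stands.
- The arm moves only by the tool move_arm, never from a script. Its argument "increments" is a list of rows, each an object with "xyz": the shift along the tool's x, y, z in mm, a list of three; "roll": the turn about the tool's z in rad; "grip": the opening in per cent of the stroke, from 0 (shut) to 100 (fully open). A call has 1 to 5 rows; each row shifts and turns the commanded pose from where the row before left it, along the tool's axes as they then stand; what a row does not reach is not made up. A row lasts 1/12 s, in which the tool goes at most 41.7 mm and 7.16 degrees, less where a joint would pass 70% of its speed; a pose out of reach is approached as far as the arm can. A call is refused whole if a number of a shift passes 41.7 or a number of a turn 0.125, either way. A call with a gripper value outside its range is refused whole. The fingers move at their own pace and stop on an object; the grip force is fixed at half the most. Time passes only in rows, so rows that do not move let the fingers close. It gives the time, the measured TCP pose, the force, the opening and the grip force at its end, in the units of the state.
- bot.read_state(): the state, without advancing time (a new reading comes with each control period).
- bot.capture(name): name is "scene" or "top" or "wrist"; returns (picture, depth): 420x560x3 uint8, red, green, blue; 420x560 float32, m along the optical axis (not along the pixel's ray), 0 where there is no reading.
- bot.camera_model(name): a dict with "intrinsics" (3x3 intrinsics, pixels), "rvec" (rotation vector, rad) and "tvec" (3), from world to camera coordinates, as OpenCV has them; the wrist camera has in their place "tool_from_camera" (4x4, takes a point from camera to tool coordinates, whose origin is the TCP and whose axes are the flange's). Camera axes: x right, y down, z forward; pixel columns grow to the right and rows downward; lengths in m; the calibration is good to about 2 mm. A picture is of the moment at which its call begins: read the wrist's pose just before it. camera_model takes no time and is no camera call.
- bot.hand_in(): hands the job in; it is judged then, once.
Trained networks look in the newest picture that a camera, given by its name, has taken for a name from the list of things; names that differ only in an ending like _2 or _b are one class to them, and where a whole thing is asked for, a point or a joint stands for the part that bears it (a point fixed in the world has none). Each returns a list of dicts, best first, with "conf" (0 to 1); they miss things now and then, are a little off and sometimes report something else, mostly with a low value. They report only what shows in the picture. A call takes as long as a camera call. They do not tell look-alikes from the thing itself.
- bot.spot_in(label, camera): "at" ([x, y, z] in m, in the coordinates of the camera as it stood for that picture, good to about 4 mm: the middle of the surface that is visible of it).
- bot.trace(label, camera): "mask" (420x560 bool, what is visible of it).
The state is a dict: "time_s": time; "joint_positions": joint angles; "qvel": joint speeds; "tau": joint torques, N m; "position": TCP position; "tcp_rot": TCP orientation; "force": force on the tool from outside, world axes, zero at the start; "moment": the same for the moment, N m; "opening": opening from 0.0 (shut) to 1.0 (fully open); "grasp_force": force on a finger pad.
Only numpy, scipy, OpenCV 4.12 (cv2) and the standard library are available. Lean on these libraries where they do the work, as an engineer would, in place of code of your own. Each camera call takes 0.05 s, during which the arm holds its last target. There are 200 camera calls.

## Working session

There is one attempt and no reset: what is moved stays moved. The work goes in short steps, Python scripts to look and compute and a tool call to move; the robot and the scene stay as the last step left them, time stands still between calls to the robot, and variables do not carry over. Pictures are saved under pics/ and viewed, at most 10 in all, crops included, and the job is handed in when it is done.

Besides the shell and the picture viewer there is one more tool, called after "Request:" as a command line: name --argument value ..., lists and objects as JSON in quotes. move_arm: Moves the arm, as the interface text tells. Its arguments: {"type":"object","properties":{"increments":{"type":"array"}},"required":["increments"]}

```bash
mkdir -p pics
cat > h.py <<'E'
import numpy as np, cv2
from rig import bot
def cam(name,st=None):
    m=bot.camera_model(name);K=np.array(m["intrinsics"])
    if name=="wrist":
        st=st or bot.read_state();T=np.eye(4);T[:3,:3]=st["tcp_rot"];T[:3,3]=st["position"]
        return K,T@np.array(m["tool_from_camera"])
    W=np.eye(4);W[:3,:3]=cv2.Rodrigues(np.array(m["rvec"]))[0];W[:3,3]=np.ravel(m["tvec"])
    return K,np.linalg.inv(W)
def w(T,p): return T[:3,:3]@np.array(p)+T[:3,3]
def onplane(K,T,uv,z):
    d=T[:3,:3]@np.linalg.solve(K,[uv[0],uv[1],1.]);o=T[:3,3];return o+d*(z-o[2])/d[2]
def proj(K,T,P):
    c=T[:3,:3].T@(np.array(P)-T[:3,3]);q=K@c;return q[:2]/q[2]
def save(n,im): cv2.imwrite("pics/"+n,cv2.cvtColor(np.ascontiguousarray(im),cv2.COLOR_RGB2BGR))
E
python3 - <<'E'
from h import *
np.set_printoptions(precision=4,suppress=True)
im,d=bot.capture("top");save("top.png",im)
K,T=cam("top")
for l in ["long_logger","stop_key_top","lock_slide_top","mark_key","square_logger","round_logger"]:
    for r in bot.spot_in(l,"top"):
        p=w(T,r["at"]);print(l,round(r["conf"],2),p,proj(K,T,p))
s=bot.read_state();print(s["time_s"],s["position"],s["tcp_rot"])
E
```

```text
long_logger 0.75 [0.3334 0.2324 0.0296] [153.8684 299.7994]
long_logger 0.62 [ 0.5619 -0.0218  0.0266] [287.7031 185.1062]
long_logger 0.58 [ 0.3423 -0.001   0.0304] [274.882  297.3808]
stop_key_top 0.42 [0.3312 0.2942 0.0394] [120.1077 300.9607]
lock_slide_top 0.45 [ 0.6323 -0.0282  0.0474] [291.8597 148.1325]
lock_slide_top 0.43 [0.3437 0.1616 0.041 ] [189.7703 295.6837]
mark_key 0.44 [ 0.5704 -0.0191  0.0398] [286.5291 179.9666]
mark_key 0.43 [0.3366 0.2287 0.0365] [154.974  298.5463]
mark_key 0.22 [ 0.3092 -0.2514  0.0483] [406.3415 318.4633]
square_logger 0.97 [0.5575 0.2335 0.0353] [157.4542 184.1163]
round_logger 0.59 [ 0.5372 -0.2533  0.0338] [405.1132 199.5869]
0.35 [0.1773 0.5992 0.2223] [[-0.9589  0.2838 -0.0002]
 [ 0.2838  0.9589 -0.0004]
 [ 0.0001 -0.0005 -1.    ]]
```

View pics/top.png

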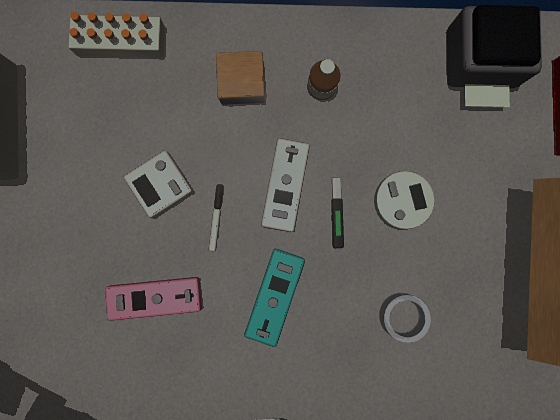

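White long logger at (287,185), with its slide at (291,150) and stop key at (280,214). The look-alikes are the pink one at (154,299) and the turquoise one at (275,297). By colour I choose the white one at (287,185). A close crop comes with the measurement.

Run:
```python
from h import *
np.set_printoptions(precision=4,suppress=True)
im,d=bot.capture("top");K,T=cam("top")
save("crop.png",cv2.resize(im[120:250,220:360],None,fx=4,fy=4))
for r in bot.trace("long_logger","top"):
    m=r["mask"].astype(np.uint8);v,u=np.nonzero(m)
    if abs(u.mean()-287)<15 and abs(v.mean()-185)<15:
        P=np.array([onplane(K,T,(a,b),.03)[:2] for a,b in zip(u,v)],np.float32)
        (c,s,a)=cv2.minAreaRect(P);B=cv2.boxPoints((c,s,a));e=[B[1]-B[0],B[2]-B[1]];e=max(e,key=np.linalg.norm)
        print(r["conf"],c,s,np.degrees(np.arctan2(e[1],e[0])))
S=onplane(K,T,(280,214),.038);L=onplane(K,T,(291,150),.0425);print(S,L,np.degrees(np.arctan2(*(L-S)[[1,0]])))
print(bot.camera_model("wrist"))
for l in ["bottle","freezer_box"]:
    for r in bot.spot_in(l,"top"): print(l,r["conf"],w(T,r["at"]))
```

```text
0.89 (0.5629470348358154, -0.01576654613018036) (0.067570760846138, 0.18046961724758148) -9.757705
[ 0.5036 -0.0076  0.038 ] [ 0.6295 -0.0267  0.0425] -8.60499401750666
{'intrinsics': array([[303.2098,   0.    , 278.5934],
       [  0.    , 303.2098, 210.8009],
       [  0.    ,   0.    ,   1.    ]]), 'tool_from_camera': array([[-0.    , -0.964 , -0.2659,  0.0732],
       [ 1.    ,  0.0001, -0.0005,  0.0006],
       [ 0.0005, -0.2659,  0.964 , -0.162 ],
       [ 0.    ,  0.    ,  0.    ,  1.    ]])}
bottle 0.67 [ 0.7552 -0.0799  0.0812]
freezer_box 0.63 [0.7699 0.0791 0.0575]
freezer_box 0.47 [ 0.5065 -0.1196  0.0117]
```

View pics/crop.png

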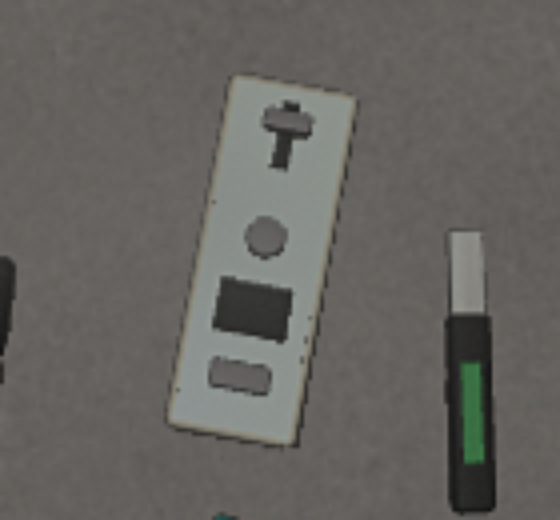

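The crop confirms the white case. In crop pixels the bar key is at (240,376), the screen at (253,308), the round key at (266,237) and the slide tab at (288,120), near the outer end. Approaching above the stop key.

Request:
move_arm --increments '[{"xyz":[0,0,0],"roll":-0.118,"grip":0},{"xyz":[-15,-20,0],"roll":0,"grip":0},{"xyz":[-25,-32,0],"roll":0,"grip":0},{"xyz":[-25,-32,0],"roll":0,"grip":0},{"xyz":[-25,-32,0],"roll":0,"grip":0}]'

```text
time_s: 0.97
position: [0.2467, 0.4686, 0.2225]
tcp_rot: [[-0.986, 0.167, 0.0], [0.167, 0.986, 0.0], [-0.0, 0.0, -1.0]]
force: [0.9, 0.7, -0.6]
opening: 0.706
grasp_force: 0.0
```

Request:
move_arm --increments '[{"xyz":[-25,-32,0],"roll":0,"grip":0},{"xyz":[-25,-32,0],"roll":0,"grip":0},{"xyz":[-25,-32,0],"roll":0,"grip":0},{"xyz":[-25,-32,0],"roll":0,"grip":0},{"xyz":[-25,-32,0],"roll":0,"grip":0}]'

```text
time_s: 1.38
position: [0.3433, 0.2893, 0.2229]
tcp_rot: [[-0.986, 0.169, 0.001], [0.169, 0.986, 0.0], [-0.001, 0.001, -1.0]]
force: [0.2, 0.2, -0.3]
opening: 0.326
grasp_force: 0.0
```

Request:
move_arm --increments '[{"xyz":[-25,-32,0],"roll":0,"grip":0},{"xyz":[-25,-32,0],"roll":0,"grip":0},{"xyz":[-25,-32,0],"roll":0,"grip":0},{"xyz":[-25,-32,0],"roll":0,"grip":0},{"xyz":[-25,-32,0],"roll":0,"grip":0}]'

```text
time_s: 1.8
position: [0.4396, 0.1102, 0.2229]
tcp_rot: [[-0.986, 0.169, 0.001], [0.169, 0.986, 0.0], [-0.001, 0.0, -1.0]]
force: [0.0, 0.2, 0.3]
opening: 0.018
grasp_force: 0.0
```

Request:
move_arm --increments '[{"xyz":[-25,-32,0],"roll":0,"grip":0},{"xyz":[-25,-32,20],"roll":0,"grip":0},{"xyz":[-10,-12,35],"roll":0,"grip":0},{"xyz":[0,0,35],"roll":0,"grip":0},{"xyz":[0,0,10],"roll":0,"grip":0}]'

```text
time_s: 2.22
position: [0.4819, 0.0286, 0.1205]
tcp_rot: [[-0.985, 0.172, -0.006], [0.172, 0.985, 0.001], [0.006, 0.0, -1.0]]
force: [-1.4, 0.8, -0.0]
opening: 0.006
grasp_force: 0.0
```

Request:
move_arm --increments '[{"xyz":[0,0,0],"roll":0,"grip":0},{"xyz":[0,0,0],"roll":0,"grip":0},{"xyz":[0,0,0],"roll":0,"grip":0}]'

```text
time_s: 2.47
position: [0.4845, 0.03, 0.1251]
tcp_rot: [[-0.986, 0.169, 0.002], [0.169, 0.986, -0.0], [-0.002, -0.0, -1.0]]
force: [0.0, -0.2, -0.5]
opening: 0.008
grasp_force: 0.0
```

```bash
cat > look.py <<'E'
from h import *
import sys
np.set_printoptions(precision=4,suppress=True)
s=bot.read_state();im,d=bot.capture("wrist");save(sys.argv[1],im);K,T=cam("wrist",s)
R=np.array(s["tcp_rot"]);p=np.array(s["position"]);print(s["time_s"],p,R,s["force"],s["opening"])
def show(n,P): print(n,P,"tool mm",R.T@(P-p)*1e3,"px",proj(K,T,P))
for l in ["stop_key_top","lock_slide_top","mark_key"]:
    for r in bot.spot_in(l,"wrist")[:2]: show(l+" %.2f"%r["conf"],w(T,r["at"]))
    for r in bot.trace(l,"wrist")[:2] if l!="mark_key" else []:
        v,u=np.nonzero(r["mask"]);print(" mask",r["conf"],u.mean(),v.mean(),np.median(d[v,u]))
for r in bot.trace("long_logger","wrist")[:2]:
    v,u=np.nonzero(r["mask"])
    dd=d[v,u];ok=dd>0;C=np.linalg.solve(K,np.stack([u,v,np.ones_like(u)]).astype(float))*dd
    W=(T[:3,:3]@C[:,ok]).T+T[:3,3];z=np.median(W[:,2])
    Q=np.array([onplane(K,T,(a,b),z)[:2] for a,b in zip(u,v)],np.float32)
    c,sz,a=cv2.minAreaRect(Q);B=cv2.boxPoints((c,sz,a));e=max([B[1]-B[0],B[2]-B[1]],key=np.linalg.norm);e=e/np.linalg.norm(e)*np.sign(e[0])
    print("case",r["conf"],c,sz,"topz",z,"yaw",np.degrees(np.arctan2(e[1],e[0])))
    for n,x,zz in [("stop",-.06,.038),("slide",.07,.0425)]: show(" case "+n,np.r_[np.array(c)+x*e,zz])
E
python3 look.py w1.png
```

```text
2.4667 [0.4845 0.03   0.1251] [[-0.9857  0.1685  0.0023]
 [ 0.1685  0.9857 -0.0004]
 [-0.0023 -0.     -1.    ]] [ 0.0152 -0.1835 -0.518 ] 0.007908958060025053
stop_key_top 0.71 [ 0.4977 -0.0051  0.042 ] tool mm [-18.6345 -32.326   83.1483] px [240.3287 237.9002]
stop_key_top 0.64 [ 0.3983 -0.0186  0.0402] tool mm [ 76.9884 -62.4223  84.7139] px [197.9252 122.0659]
 mask 0.87 241.302729528536 238.68982630272953 0.2662024
 mask 0.71 201.018544935806 123.6376604850214 0.23958045
lock_slide_top 0.57 [0.3543 0.1655 0.0405] tool mm [151.4006 111.6813  84.2456] px [434.1897  13.4694]
 mask 0.85 433.4488636363636 7.8835227272727275 0.21500148
mark_key 0.90 [0.3307 0.0068 0.0418] tool mm [147.8943 -48.7184  83.0077] px [209.4845  18.4736]
case 0.97 (0.5305577516555786, -0.010611679404973984) (0.06449611485004425, 0.12767860293388367) topz 0.029377328989848572 yaw -9.73468
 case stop [ 0.4714 -0.0005  0.038 ] tool mm [  8.0067 -32.1978  87.1015] px [239.9938 206.7568]
 case slide [ 0.5995 -0.0224  0.0425] tool mm [-122.0035  -32.2721   82.9065] px [244.0111 340.3349]
case 0.81 (0.3700266182422638, -0.0061737000942230225) (0.06804530322551727, 0.12372488528490067) topz 0.029805698783569257 yaw -17.972698
 case stop [0.313  0.0123 0.038 ] tool mm [166.3653 -46.2797  86.73  ] px [212.4996  -9.2201]
 case slide [ 0.4366 -0.0278  0.0425] tool mm [ 37.7072 -64.9803  82.5321] px [197.5069 172.6401]
```

View pics/w1.png

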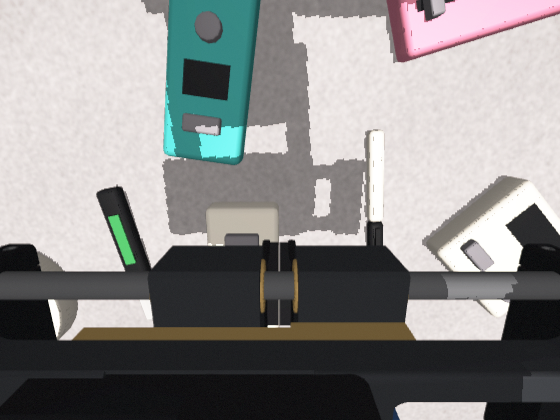

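The wrist view shows the grey-white case with its near edge at row 206. Its key, at (241,239), is half hidden by the gripper. I'll move forward and up so the whole logger shows.

Request:
move_arm --increments '[{"xyz":[-35,-6.4,-8],"roll":0,"grip":0},{"xyz":[-35,-6.4,-8],"roll":0,"grip":0},{"xyz":[-35,-6.4,-8],"roll":0,"grip":0},{"xyz":[-35,-6.4,-8],"roll":0,"grip":0},{"xyz":[-35,-6.4,-8],"roll":0,"grip":0}]'

```text
time_s: 3.23
position: [0.652, -0.0316, 0.165]
tcp_rot: [[-0.986, 0.169, 0.0], [0.169, 0.986, -0.0], [-0.0, 0.0, -1.0]]
force: [-0.5, -0.7, -0.3]
opening: 0.003
grasp_force: 0.0
```

Request:
move_arm --increments '[{"xyz":[0,0,0],"roll":0,"grip":0},{"xyz":[0,0,0],"roll":0,"grip":0},{"xyz":[0,0,0],"roll":0,"grip":0},{"xyz":[0,0,0],"roll":0,"grip":0}]'

```text
time_s: 3.57
position: [0.6487, -0.0304, 0.1634]
tcp_rot: [[-0.986, 0.169, -0.003], [0.169, 0.986, 0.001], [0.003, 0.0, -1.0]]
force: [-0.4, 0.9, -0.9]
opening: 0.005
grasp_force: 0.0
```

```bash
python3 look.py w2.png
```

```text
3.5667 [ 0.6487 -0.0304  0.1634] [[-0.9857  0.1686 -0.0031]
 [ 0.1686  0.9857  0.0008]
 [ 0.0032  0.0002 -1.    ]] [-0.4333  0.9004 -0.8656] 0.005236638280532058
stop_key_top 0.80 [ 0.5079 -0.0065  0.0383] tool mm [142.3767  -0.1348 125.5939] px [277.7732  43.0279]
 mask 0.76 277.0978102189781 39.46131386861314 0.25862774
lock_slide_top 0.59 [ 0.6277 -0.0293  0.0416] tool mm [ 20.4846  -2.4392 121.8541] px [275.4305 184.7602]
 mask 0.59 278.9655172413793 185.75862068965517 0.28795892
mark_key 0.71 [ 0.5737 -0.0188  0.0364] tool mm [ 75.4259  -1.2387 127.2548] px [276.6315 124.5899]
mark_key 0.59 [ 0.5053 -0.236   0.037 ] tool mm [ 106.2579 -226.837   126.7468] px [22.8444 88.5497]
case 0.68 (0.5633755326271057, -0.016370035707950592) (0.06490714848041534, 0.17694593966007233) topz 0.029767289614471976 yaw -9.5012665
 case stop [ 0.5042 -0.0065  0.038 ] tool mm [146.062   -0.7587 125.8894] px [277.038   38.3104]
 case slide [ 0.6324 -0.0279  0.0425] tool mm [ 16.0778  -0.2922 120.9777] px [277.695  189.5089]
case 0.5 (0.5529062747955322, 0.19694165885448456) (0.031147561967372894, 0.01841498538851738) topz 0.03717617321516345 yaw 31.609018
 case stop [0.5018 0.1655 0.038 ] tool mm [177.411  168.3368 126.0283] px [482.2012  -4.1054]
 case slide [0.6125 0.2336 0.0425] tool mm [ 79.7844 254.1644 121.2391] px [562.1845 119.4522]
```

View pics/w2.png

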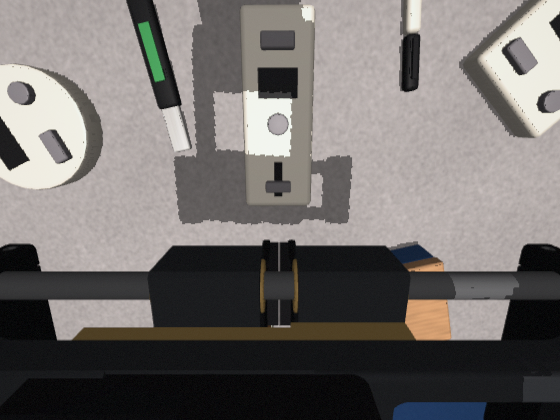

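The logger shows clearly: stop key at (277,39), slide at (279,186), and yaw in line with the tool. The measurements agree with the top view. Next I move above the stop key and descend.

Request:
move_arm --increments '[{"xyz":[29,-0.2,0],"roll":0,"grip":0},{"xyz":[29,-0.1,0],"roll":0,"grip":0},{"xyz":[29,-0.1,0],"roll":0,"grip":0},{"xyz":[29,-0.1,0],"roll":0,"grip":0},{"xyz":[29,-0.1,0],"roll":0,"grip":0}]'

```text
time_s: 4.33
position: [0.5062, -0.007, 0.1643]
tcp_rot: [[-0.986, 0.169, 0.0], [0.169, 0.986, -0.0], [-0.0, -0.0, -1.0]]
force: [0.2, 0.4, 0.3]
opening: 0.006
grasp_force: 0.0
```

Request:
move_arm --increments '[{"xyz":[0,0,30],"roll":0,"grip":0},{"xyz":[0,0,30],"roll":0,"grip":0},{"xyz":[0,0,30],"roll":0,"grip":0},{"xyz":[0,0,15],"roll":0,"grip":0},{"xyz":[0,0,5],"roll":0,"grip":0}]'

```text
time_s: 4.75
position: [0.506, -0.007, 0.052]
tcp_rot: [[-0.986, 0.169, -0.004], [0.169, 0.986, 0.001], [0.005, 0.0, -1.0]]
force: [-0.1, 0.1, 1.0]
opening: 0.004
grasp_force: 0.0
```

Request:
move_arm --increments '[{"xyz":[0,0,0],"roll":0,"grip":0},{"xyz":[0,0,0],"roll":0,"grip":0},{"xyz":[0,0,0],"roll":0,"grip":0},{"xyz":[0,0,0],"roll":0,"grip":0},{"xyz":[0,0,0],"roll":0,"grip":0}]'

```text
time_s: 5.17
position: [0.5084, -0.0075, 0.0552]
tcp_rot: [[-0.986, 0.169, 0.002], [0.169, 0.986, -0.001], [-0.002, -0.0, -1.0]]
force: [-0.7, -0.3, -0.2]
opening: 0.007
grasp_force: 0.0
```

Run:
```python
from h import *
np.set_printoptions(precision=4,suppress=True)
s=bot.read_state();R=np.array(s["tcp_rot"]);p=np.array(s["position"]);print(p,R,s["force"])
K,T=cam("top");bot.capture("top")
print("key in tool mm",R.T@(np.array([.5045,-.0065,.038])-p)*1e3)
im,d=bot.capture("scene");save("sc.png",im);K,T=cam("scene");u,v=proj(K,T,p);print(u,v)
u=int(np.clip(u,80,480));v=int(np.clip(v,60,360));save("scc.png",cv2.resize(im[v-60:v+60,u-80:u+80],None,fx=4,fy=4))
```

```text
[ 0.5084 -0.0075  0.0552] [[-0.9856  0.1688  0.0023]
 [ 0.1688  0.9856 -0.0006]
 [-0.0024 -0.0002 -1.    ]] [-0.734  -0.2532 -0.2498]
key in tool mm [ 4.0623  0.2836 17.2214]
296.1661059289988 211.75482787960314
```

View pics/scc.png

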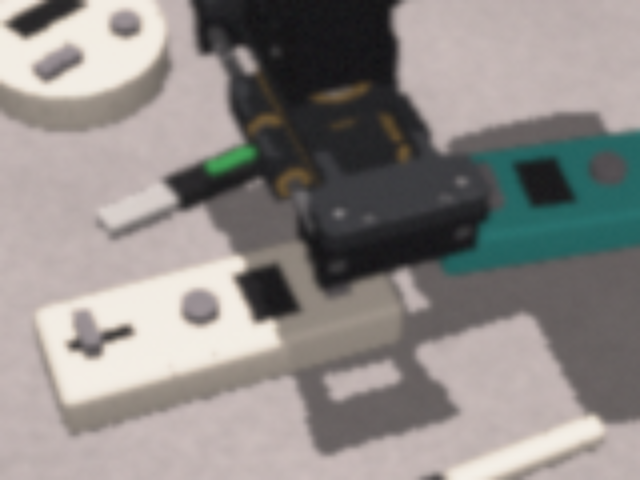

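The fingers are over the bar key, around (335,285) in the crop, behind the screen and clear of it. I'll shift slightly and descend gently, watching the force.

Request:
move_arm --increments '[{"xyz":[2,0,5],"roll":0,"grip":0},{"xyz":[0,0,3],"roll":0,"grip":0},{"xyz":[0,0,2],"roll":0,"grip":0},{"xyz":[0,0,2],"roll":0,"grip":0},{"xyz":[0,0,0],"roll":0,"grip":0}]'

```text
time_s: 5.68
position: [0.5053, -0.0069, 0.0415]
tcp_rot: [[-0.986, 0.169, -0.001], [0.169, 0.986, 0.0], [0.001, 0.0, -1.0]]
force: [0.1, -0.3, -0.3]
opening: 0.001
grasp_force: 0.0
```

Request:
move_arm --increments '[{"xyz":[0,0,1],"roll":0,"grip":0},{"xyz":[0,0,1],"roll":0,"grip":0},{"xyz":[0,0,0],"roll":0,"grip":0}]'

```text
time_s: 5.93
position: [0.5056, -0.007, 0.04]
tcp_rot: [[-0.986, 0.169, -0.0], [0.169, 0.986, 0.0], [0.0, 0.0, -1.0]]
force: [-0.7, -0.4, -0.7]
opening: 0.005
grasp_force: 0.0
```

Request:
move_arm --increments '[{"xyz":[0,0,1],"roll":0,"grip":0},{"xyz":[0,0,1],"roll":0,"grip":0},{"xyz":[0,0,0],"roll":0,"grip":0}]'

```text
time_s: 6.18
position: [0.5058, -0.007, 0.0382]
tcp_rot: [[-0.986, 0.169, 0.0], [0.169, 0.986, -0.0], [-0.0, -0.0, -1.0]]
force: [-0.8, -0.5, 1.3]
opening: 0.006
grasp_force: 0.8
```

Request:
move_arm --increments '[{"xyz":[0,0,1],"roll":0,"grip":0},{"xyz":[0,0,1],"roll":0,"grip":0},{"xyz":[0,0,0],"roll":0,"grip":0}]'

```text
time_s: 6.43
position: [0.5058, -0.007, 0.0362]
tcp_rot: [[-0.986, 0.169, 0.0], [0.169, 0.986, -0.0], [-0.0, -0.0, -1.0]]
force: [0.2, -0.2, 1.8]
opening: 0.005
grasp_force: 1.3
```

Request:
move_arm --increments '[{"xyz":[0,0,1],"roll":0,"grip":0},{"xyz":[0,0,1],"roll":0,"grip":0},{"xyz":[0,0,0],"roll":0,"grip":0}]'

```text
time_s: 6.68
position: [0.5058, -0.007, 0.0341]
tcp_rot: [[-0.986, 0.169, 0.0], [0.169, 0.986, -0.0], [-0.0, -0.0, -1.0]]
force: [-0.7, 0.1, 3.7]
opening: 0.002
grasp_force: 1.8
```

Request:
move_arm --increments '[{"xyz":[0,0,1],"roll":0,"grip":0},{"xyz":[0,0,0],"roll":0,"grip":0},{"xyz":[0,0,0],"roll":0,"grip":0}]'

```text
time_s: 6.93
position: [0.5058, -0.007, 0.0334]
tcp_rot: [[-0.986, 0.169, 0.0], [0.169, 0.986, -0.0], [-0.0, -0.0, -1.0]]
force: [-0.6, -0.1, 5.6]
opening: 0.006
grasp_force: 2.7
```

Request:
move_arm --increments '[{"xyz":[0,0,1],"roll":0,"grip":0},{"xyz":[0,0,0],"roll":0,"grip":0},{"xyz":[0,0,0],"roll":0,"grip":0}]'

```text
time_s: 7.18
position: [0.5058, -0.007, 0.0332]
tcp_rot: [[-0.986, 0.169, 0.001], [0.169, 0.986, -0.0], [-0.001, -0.0, -1.0]]
force: [-1.2, 0.1, 12.1]
opening: 0.008
grasp_force: 6.3
```

Hard stop: the force rises to 12 N and the tip no longer moves. Holding for more than 2 s.

Request:
move_arm --increments '[{"xyz":[0,0,0],"roll":0,"grip":0},{"xyz":[0,0,0],"roll":0,"grip":0},{"xyz":[0,0,0],"roll":0,"grip":0},{"xyz":[0,0,0],"roll":0,"grip":0},{"xyz":[0,0,0],"roll":0,"grip":0}]'

```text
time_s: 7.6
position: [0.5058, -0.007, 0.0332]
tcp_rot: [[-0.986, 0.169, 0.001], [0.169, 0.986, -0.0], [-0.001, -0.0, -1.0]]
force: [-1.6, -0.3, 12.2]
opening: 0.004
grasp_force: 6.3
```

Request:
move_arm --increments '[{"xyz":[0,0,0],"roll":0,"grip":0},{"xyz":[0,0,0],"roll":0,"grip":0},{"xyz":[0,0,0],"roll":0,"grip":0},{"xyz":[0,0,0],"roll":0,"grip":0},{"xyz":[0,0,0],"roll":0,"grip":0}]'

```text
time_s: 8.02
position: [0.5058, -0.007, 0.0332]
tcp_rot: [[-0.986, 0.169, 0.001], [0.169, 0.986, -0.0], [-0.001, -0.0, -1.0]]
force: [-1.2, -0.3, 13.2]
opening: 0.006
grasp_force: 6.3
```

Request:
move_arm --increments '[{"xyz":[0,0,0],"roll":0,"grip":0},{"xyz":[0,0,0],"roll":0,"grip":0},{"xyz":[0,0,0],"roll":0,"grip":0},{"xyz":[0,0,0],"roll":0,"grip":0},{"xyz":[0,0,0],"roll":0,"grip":0}]'

```text
time_s: 8.43
position: [0.5058, -0.007, 0.0332]
tcp_rot: [[-0.986, 0.169, 0.001], [0.169, 0.986, -0.0], [-0.001, -0.0, -1.0]]
force: [-1.8, -0.0, 12.8]
opening: 0.003
grasp_force: 6.3
```

Request:
move_arm --increments '[{"xyz":[0,0,0],"roll":0,"grip":0},{"xyz":[0,0,0],"roll":0,"grip":0},{"xyz":[0,0,0],"roll":0,"grip":0},{"xyz":[0,0,0],"roll":0,"grip":0},{"xyz":[0,0,0],"roll":0,"grip":0}]'

```text
time_s: 8.85
position: [0.5058, -0.007, 0.0332]
tcp_rot: [[-0.986, 0.169, 0.001], [0.169, 0.986, -0.0], [-0.001, -0.0, -1.0]]
force: [-1.6, 0.3, 12.8]
opening: 0.008
grasp_force: 6.3
```

Request:
move_arm --increments '[{"xyz":[0,0,0],"roll":0,"grip":0},{"xyz":[0,0,0],"roll":0,"grip":0},{"xyz":[0,0,0],"roll":0,"grip":0},{"xyz":[0,0,0],"roll":0,"grip":0},{"xyz":[0,0,0],"roll":0,"grip":0}]'

```text
time_s: 9.27
position: [0.5058, -0.007, 0.0333]
tcp_rot: [[-0.986, 0.169, 0.001], [0.169, 0.986, -0.0], [-0.001, -0.0, -1.0]]
force: [-0.8, -0.0, 12.6]
opening: 0.007
grasp_force: 6.3
```

Request:
move_arm --increments '[{"xyz":[0,0,0],"roll":0,"grip":0},{"xyz":[0,0,0],"roll":0,"grip":0},{"xyz":[0,0,0],"roll":0,"grip":0},{"xyz":[0,0,0],"roll":0,"grip":0},{"xyz":[0,0,0],"roll":0,"grip":0}]'

```text
time_s: 9.68
position: [0.5058, -0.007, 0.0332]
tcp_rot: [[-0.986, 0.169, 0.001], [0.169, 0.986, -0.0], [-0.001, -0.0, -1.0]]
force: [-1.7, -0.1, 12.6]
opening: 0.002
grasp_force: 6.3
```

Request:
move_arm --increments '[{"xyz":[0,0,-2],"roll":0,"grip":0},{"xyz":[0,0,-4],"roll":0,"grip":0},{"xyz":[0,0,-10],"roll":0,"grip":0},{"xyz":[0,0,-30],"roll":0,"grip":0},{"xyz":[0,0,-30],"roll":0,"grip":0}]'

```text
time_s: 10.1
position: [0.5041, -0.0067, 0.108]
tcp_rot: [[-0.986, 0.169, -0.005], [0.169, 0.986, 0.001], [0.005, 0.0, -1.0]]
force: [0.2, -0.9, 0.2]
opening: 0.001
grasp_force: 0.0
```

Held for 2.5 s and released. Going over beyond the slide's outer side.

Request:
move_arm --increments '[{"xyz":[-30,0,0],"roll":0,"grip":0},{"xyz":[-30,0,0],"roll":0,"grip":0},{"xyz":[-30,0,0],"roll":0,"grip":0},{"xyz":[-30,0,0],"roll":0,"grip":0},{"xyz":[-30,0,0],"roll":0,"grip":0}]'

```text
time_s: 10.52
position: [0.6543, -0.0324, 0.1086]
tcp_rot: [[-0.986, 0.169, -0.001], [0.169, 0.986, 0.0], [0.001, -0.0, -1.0]]
force: [0.8, 0.4, -0.3]
opening: 0.008
grasp_force: 0.0
```

Request:
move_arm --increments '[{"xyz":[0,0,0],"roll":0,"grip":0},{"xyz":[0,0,15],"roll":0,"grip":0},{"xyz":[0,0,20],"roll":0,"grip":0},{"xyz":[0,0,10],"roll":0,"grip":0},{"xyz":[0,0,0],"roll":0,"grip":0}]'

```text
time_s: 10.93
position: [0.6504, -0.0317, 0.0604]
tcp_rot: [[-0.986, 0.169, -0.007], [0.169, 0.986, 0.002], [0.007, 0.0, -1.0]]
force: [-0.4, -0.0, -0.2]
opening: 0.006
grasp_force: 0.0
```

Run:
```python
from h import *
np.set_printoptions(precision=4,suppress=True)
s=bot.read_state();R=np.array(s["tcp_rot"]);p=np.array(s["position"]);print(p,s["force"])
im,d=bot.capture("wrist");K,T=cam("wrist",s)
for l in ["stop_key_top","lock_slide_top","mark_key"]:
    for r in bot.spot_in(l,"wrist")[:2]: P=w(T,r["at"]);print(l,r["conf"],P,R.T@(P-p)*1e3)
im,d=bot.capture("scene");K,T=cam("scene");u,v=map(int,proj(K,T,p));print(u,v)
save("scc2.png",cv2.resize(im[v-60:v+60,u-80:u+80],None,fx=4,fy=4))
```

```text
[ 0.6504 -0.0317  0.0604] [-0.35   -0.0398 -0.2085]
stop_key_top 0.49 [ 0.5092 -0.0079  0.0331] [142.9764  -0.4976  28.2509]
lock_slide_top 0.96 [ 0.6288 -0.0307  0.0426] [21.3397 -2.6996 17.9427]
lock_slide_top 0.68 [0.5432 0.1129 0.0127] [129.792  124.2939  48.6268]
mark_key 0.64 [ 0.5219 -0.1199  0.009 ] [ 111.3748 -108.7083   52.169 ]
mark_key 0.59 [ 0.5731 -0.0192  0.0339] [78.1561 -0.8003 27.0764]
225 228
```

View pics/scc2.png

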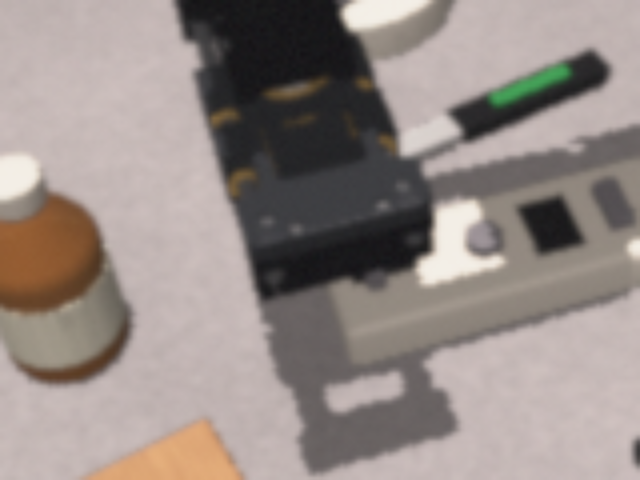

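The fingers stand beyond the tab at (375,280), clear of it and of the bottle. Descending, then pushing.

Request:
move_arm --increments '[{"xyz":[0,-1,5],"roll":0,"grip":0},{"xyz":[0,0,8],"roll":0,"grip":0},{"xyz":[0,0,8],"roll":0,"grip":0},{"xyz":[0,0,4],"roll":0,"grip":0},{"xyz":[0,0,0],"roll":0,"grip":0}]'

```text
time_s: 11.6
position: [0.6521, -0.033, 0.0364]
tcp_rot: [[-0.986, 0.169, -0.003], [0.169, 0.986, 0.001], [0.003, 0.0, -1.0]]
force: [-0.7, -0.0, -0.5]
opening: 0.001
grasp_force: 0.0
```

Request:
move_arm --increments '[{"xyz":[0,0,0],"roll":0,"grip":0},{"xyz":[0,0,0],"roll":0,"grip":0},{"xyz":[0,0,0],"roll":0,"grip":0},{"xyz":[0,0,0],"roll":0,"grip":0}]'

```text
time_s: 11.93
position: [0.6536, -0.0334, 0.0385]
tcp_rot: [[-0.986, 0.169, 0.001], [0.169, 0.986, -0.0], [-0.001, -0.0, -1.0]]
force: [-0.4, -0.6, 0.3]
opening: 0.006
grasp_force: 0.0
```

Request:
move_arm --increments '[{"xyz":[0,0,2],"roll":0,"grip":0},{"xyz":[3,0,0],"roll":0,"grip":0},{"xyz":[2,0,0],"roll":0,"grip":0},{"xyz":[2,0,0],"roll":0,"grip":0},{"xyz":[2,0,0],"roll":0,"grip":0}]'

```text
time_s: 12.35
position: [0.6443, -0.0317, 0.0362]
tcp_rot: [[-0.986, 0.169, 0.0], [0.169, 0.986, -0.0], [-0.0, -0.0, -1.0]]
force: [0.7, -0.3, -0.1]
opening: 0.006
grasp_force: 0.3
```

Request:
move_arm --increments '[{"xyz":[2,0,0],"roll":0,"grip":0},{"xyz":[2,0,0],"roll":0,"grip":0},{"xyz":[2,0,0],"roll":0,"grip":0},{"xyz":[2,0,0],"roll":0,"grip":0},{"xyz":[0,0,0],"roll":0,"grip":0}]'

```text
time_s: 12.77
position: [0.6359, -0.0303, 0.0362]
tcp_rot: [[-0.986, 0.169, -0.001], [0.169, 0.986, 0.0], [0.001, -0.0, -1.0]]
force: [0.0, -0.5, 0.6]
opening: 0.003
grasp_force: 0.0
```

```bash
cat > chk.py <<'E'
from h import *
import sys
np.set_printoptions(precision=4,suppress=True)
F=[]
for i in range(4):
    s=bot.read_state();F.append(s["force"]);im,d=bot.capture("wrist")
R=np.array(s["tcp_rot"]);p=np.array(s["position"]);K,T=cam("wrist",s);print(p,"F",np.mean(F,0))
c=np.array([.5633,-.0164]);e=np.array([.9863,-.165]);print("tcp case x",(p[:2]-c)@e)
for l in ["lock_slide_top","mark_key","stop_key_top"]:
    for r in bot.spot_in(l,"wrist")[:1]: P=w(T,r["at"]);print(l,r["conf"],P,"case x",(P[:2]-c)@e)
u,v=map(int,proj(K,T,np.r_[c+.05*e,.03]));v=min(max(v,75),345)
save(sys.argv[1],cv2.resize(im[v-75:v+75,u-100:u+100],None,fx=4,fy=4));print(u-100,v-75)
E
python3 chk.py c1.png
```

```text
[ 0.6364 -0.0304  0.0361] F [-0.0802  0.1033 -0.0693]
tcp case x 0.07442513242180986
lock_slide_top 0.8 [ 0.619  -0.0296  0.0416] case x 0.057098563248162315
mark_key 0.76 [ 0.5678 -0.0185  0.035 ] case x 0.004790345109840037
stop_key_top 0.71 [ 0.5088 -0.0083  0.037 ] case x -0.055108743653566925
180 139
```

View pics/c1.png

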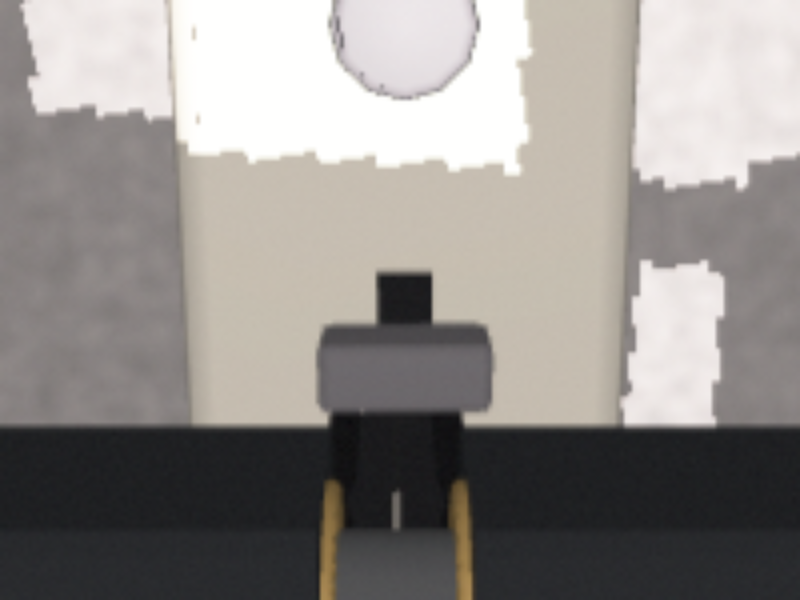

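The tab is being pushed, with its top face at rows 345–410 in the crop. The slot end is still about 8 mm ahead at row 272. Continuing in small steps.

Request:
move_arm --increments '[{"xyz":[1.5,0,0],"roll":0,"grip":0},{"xyz":[1.5,0,0],"roll":0,"grip":0},{"xyz":[1.5,0,0],"roll":0,"grip":0},{"xyz":[0.5,0,0],"roll":0,"grip":0},{"xyz":[0,0,0],"roll":0,"grip":0}]'

```text
time_s: 13.53
position: [0.632, -0.0297, 0.0362]
tcp_rot: [[-0.986, 0.169, 0.001], [0.169, 0.986, -0.0], [-0.001, -0.0, -1.0]]
force: [2.5, 0.4, -0.6]
opening: 0.003
grasp_force: 0.7
```

```bash
python3 chk.py c2.png
```

```text
[ 0.632  -0.0297  0.0362] F [ 1.9172  0.2952 -1.0929]
tcp case x 0.06993009872337623
lock_slide_top 0.62 [ 0.6153 -0.025   0.0421] case x 0.052699997533609336
mark_key 0.9 [ 0.569  -0.0207  0.0343] case x 0.0062990972052885084
stop_key_top 0.95 [ 0.509  -0.0081  0.0379] case x -0.054967083741136874
180 147
```

View pics/c2.png

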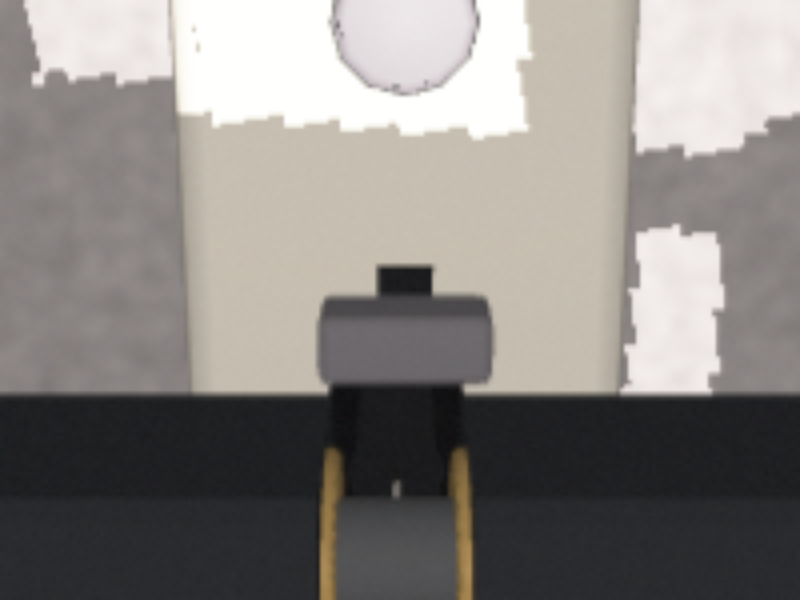

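Run:
```python
from h import *
s=bot.read_state();K,T=cam("wrist",s);c=np.array([.5633,-.0164]);e=np.array([.9863,-.165])
f=lambda r,z:((onplane(K,T,(180+405/4,147+r/4),z)[:2]-c)@e)*1e3
print("mark outer",f(93,.038),"slot end",f(265,.03),"tab in/out",f(318,.0425),f(383,.0425),"tab base in",f(297,.03), f(297,.0425))
F=[]
for i in range(4): bot.capture("top");F.append(bot.read_state()["force"])
print(np.mean(F,0))
```

```text
mark outer 18.735682794835192 slot end 44.64328296735869 tab in/out 48.52109380647545 57.90297630237671 tab base in 49.47503698175347 45.55002594474932
[ 1.93199973 -0.58768142 -0.54640002]
```

Request:
move_arm --increments '[{"xyz":[0.5,0,0],"roll":0,"grip":0},{"xyz":[0,0,0],"roll":0,"grip":0},{"xyz":[0,0,0],"roll":0,"grip":0}]'

```text
time_s: 14.33
position: [0.6312, -0.0295, 0.0362]
tcp_rot: [[-0.986, 0.169, 0.0], [0.169, 0.986, -0.0], [-0.0, -0.0, -1.0]]
force: [1.3, -0.7, -0.6]
opening: 0.003
grasp_force: 1.0
```

```bash
python3 chk.py c3.png
```

```text
[ 0.6312 -0.0295  0.0362] F [ 1.6096 -0.3487 -0.7205]
tcp case x 0.06914174243190711
lock_slide_top 0.6 [ 0.613  -0.0277  0.0398] case x 0.05086563843365465
mark_key 0.68 [ 0.5745 -0.0189  0.033 ] case x 0.011470884736930285
stop_key_top 0.56 [ 0.5086 -0.0113  0.0412] case x -0.054803846175154346
180 148
```

Run:
```python
import cv2,numpy as np
for n in ["c1","c2","c3"]:
    g=cv2.imread(f"pics/{n}.png",0)[:,390:420].mean(1);r=np.arange(len(g))
    a=[i for i in r[150:360] if g[i]<100][0]; b=[i for i in r[a:] if g[i]>45 and i>a+12][0]
    o=[i for i in r[b:] if g[i]<45][0]
    m=[i for i in r[40:140] if g[i]<190 or g[i]>245]
    print(n,a,b,o,"slot gap",b-a,[int(x) for x in g[a-6:b+8:3]])
```

```text
c1 273 323 414 slot gap 50 [179, 152, 96, 49, 26, 27, 27, 27, 27, 27, 28, 26, 26, 27, 27, 27, 27, 28, 33, 52, 66, 72]
c2 267 294 386 slot gap 27 [190, 141, 80, 26, 27, 27, 27, 27, 27, 27, 32, 46, 63, 70]
c3 263 291 382 slot gap 28 [190, 141, 79, 26, 26, 26, 27, 26, 27, 26, 30, 41, 61, 69]
```

The gap between the tab and the slot end no longer changes (27 then 28 px), so the slide is at its hard stop. Backing off and rising.

Request:
move_arm --increments '[{"xyz":[-4,0,0],"roll":0,"grip":0},{"xyz":[-8,0,0],"roll":0,"grip":0},{"xyz":[-3,0,0],"roll":0,"grip":0},{"xyz":[0,0,-10],"roll":0,"grip":0},{"xyz":[0,0,-25],"roll":0,"grip":0}]'

```text
time_s: 15.1
position: [0.6432, -0.0315, 0.0684]
tcp_rot: [[-0.986, 0.169, -0.008], [0.169, 0.986, 0.002], [0.008, 0.0, -1.0]]
force: [0.5, 0.6, -0.7]
opening: 0.004
grasp_force: 0.0
```

Request:
move_arm --increments '[{"xyz":[-3,0,-35],"roll":0,"grip":0},{"xyz":[0,0,-35],"roll":0,"grip":0},{"xyz":[0,0,-20],"roll":0,"grip":0},{"xyz":[0,0,0],"roll":0,"grip":0},{"xyz":[0,0,0],"roll":0,"grip":0}]'

```text
time_s: 15.52
position: [0.6495, -0.0326, 0.1633]
tcp_rot: [[-0.986, 0.169, 0.003], [0.169, 0.986, -0.001], [-0.003, -0.0, -1.0]]
force: [-0.1, 0.1, -0.4]
opening: 0.006
grasp_force: 0.0
```

```bash
python3 look.py w3.png
```

```text
15.5167 [ 0.6495 -0.0326  0.1633] [[-0.9856  0.1689  0.0031]
 [ 0.1689  0.9856 -0.0007]
 [-0.0032 -0.0002 -1.    ]] [-0.108   0.0707 -0.4094] 0.006288937960621255
stop_key_top 0.86 [ 0.5039 -0.0071  0.0389] tool mm [148.2409   0.5658 123.891 ] px [278.5934  34.7588]
 mask 0.72 279.5238764044944 34.276685393258425 0.256632
 mask 0.15 523.8170437578959 66.74434363156081 0.2715184
lock_slide_top 0.53 [ 0.6166 -0.0259  0.0405] tool mm [ 33.9545   1.0609 122.6646] px [279.1257 170.4509]
 mask 0.52 279.5735294117647 167.6764705882353 0.28293246
mark_key 0.74 [ 0.5711 -0.0204  0.0332] tool mm [ 79.8047  -1.1397 129.8099] px [276.7491 119.6752]
case 0.88 (0.5620794296264648, -0.016151264309883118) (0.06659452617168427, 0.17519909143447876) topz 0.029747055295474223 yaw -9.64472
 case stop [ 0.5029 -0.0061  0.038 ] tool mm [149.3651   1.4108 124.8089] px [279.5937  33.5899]
 case slide [ 0.6311 -0.0279  0.0425] tool mm [ 19.3515   1.5855 120.7237] px [279.6764 186.1617]
```

View pics/w3.png

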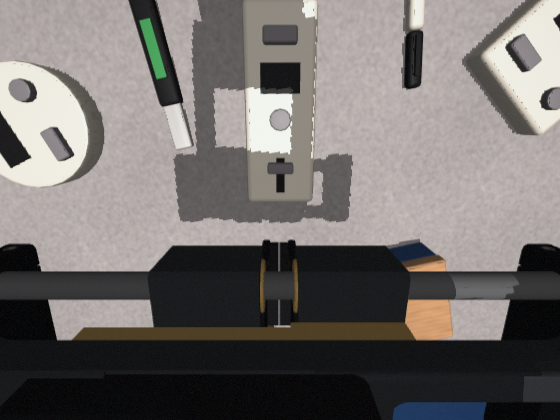

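The slide is now at (280,168), at the inner end of its slot. The stop key at (280,34) is back up and the case has moved less than about 1 mm.

```bash
python3 -c "
from rig import bot;print(bot.hand_in())"
```

```text
the job is handed in; nothing more can be done
None
```

I pressed the stop key fully down for about 2.5 s and released it, pushed the lock slide to its inner stop, left the logger lying in its place, and handed the job in at about 15.5 s of the 48 s allowed.

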